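# Load the sprung scale with keyed disc weights until its pointer reaches the mark

### The arm

A 6-joint arm with a two-finger parallel gripper is mounted at the origin on a cart in front of the work surface, level with it; the furniture and walls round the work are solid. World frame = base frame: x ahead of the robot, y to its left, z up, the work surface at z = 0. Lengths are in m, angles in degrees, forces in N, time in s.
With the tool pointing down it reaches from about 0.4 to 0.825 m from the base axis. Payload 7 kg.
Tool frame: the origin (TCP) lies midway between the tips of the shut fingers; the grasp point (between the pads) lies 19 mm behind it; z points along the fingers, y is the line along which they close (so a half turn about z gives the same grasp; the last joint's range is limited). The gripper opens to 88 mm and grips with 3 to 60 N. Pads are 19 mm wide; open, the fingers measure 130 mm over their backs; the gripper's body (78 mm by 193 mm) begins 47 mm behind the grasp point.
Start: joints at [86.408, 20.546, 0.682, 0, -70.136, -16.507], TCP at [0.232, 0.634, 0.227] pointing down, gripper open.
Joint ranges: [-176.03, 176.03], [-82.01, 121.73], [-58.28, 71.71], [-173.87, 95.51], [-174.79, -0.11], [-173.66, 173.66]. Speed limits (degrees/s): [136.94, 136.94, 172.46, 180, 180, 180].

### API

Orientations are given as [roll, pitch, yaw] about the fixed x, y, z axes, in that order (R = Rz(yaw) Ry(pitch) Rx(roll)).
In Python, from plant import ctrl gives the robot as it stands. The module is installed in compiled form; this text tells all that it offers.
- The arm moves only by the tool send_rows, never from a script. Its argument "plan" is a list that holds one entry, the list of rows, each a list of 6 numbers: the shift along the tool's x, y, z in cm, then the turn, a rotation vector about the tool's x, y, z in degrees. A call has 1 to 8 rows; each row is the pose to reach, as a shift and turn from the pose commanded when the call began, along the tool's axes at that moment; what a row does not reach only later rows make up. A row lasts 1/12 s, in which the tool goes at most 41.7 mm and 7.16 degrees, less where a joint would pass 70% of its speed; a pose out of reach is approached as far as the arm can. A call with a gripper value outside its range is refused whole. "fingers" is the opening, from 0 (shut) to 1 (fully open), set as the call begins (left out, the last holds). The fingers move at their own pace and stop on an object; the grip force is fixed at half the most. Time passes only in rows, so rows that repeat a pose let the fingers close. It gives the time, the measured TCP pose, the force, the opening and the grip force at its end, in the units of the state.
- ctrl.get_obs(): the state, without advancing time (a new reading comes with each control period).
- ctrl.snapshot(name): name is "scene" or "top" or "wrist"; returns a dict with "img" (400x640x3 uint8, red, green, blue), "K" (3x3 intrinsics, pixels), "k1" (the pictures are not rectified: a ray, as slopes to the right and down, at radius r is drawn at 1 + k1 r^2 times it, then the intrinsics apply), "pose" (4x4, takes a point from camera to world coordinates). Camera axes: x right, y down, z forward; pixel columns grow to the right and rows downward; lengths in m; the calibration is good to about 2 mm. A picture is of the moment at which its call begins. There is no depth.
- ctrl.close_job(): hands the job in; it is judged then, once.
The state is a dict: "clock": time; "joint_pos": joint angles; "qvel": joint speeds; "tau": joint torques, N m; "tool_pos": TCP position; "orientation": TCP orientation; "force": force on the tool from outside, world axes, zero at the start; "moment": the same for the moment, N m; "opening": finger opening in m; "gripper_force": force on a finger pad.
Only numpy, scipy, OpenCV 4.12 (cv2) and the standard library are available. Lean on these libraries where they do the work, as an engineer would, in place of code of your own. Each camera call takes 0.05 s, during which the arm holds its last target. There are 200 camera calls.

### The job

Load the little sprung scale: lower disc weights one at a time over the keyed spindle of its pan, turning each gently under light pressure until its slots drop over the spindle's rib, so that it lies flat on the pan or on the weight before it. Stop when the tip of the pan's pointer stands between the two prongs of the mark clip. Never force the pan down onto its stop or drop a weight on it, leave weights you do not need lying flat on the worktop, away from the scale, and do not disturb the beaker, the vial and the dish.

Things in the scene. Friction and masses are not known exactly. Their poses are not given: they have to be found in the camera images.
- scale: grey base of the sprung scale, fixed to the worktop, 90 x 200 x 18 mm. Origin: on the worktop straight below the spindle axis (the base reaches 75 mm to its -y side and 125 mm to its +y side); z up. A 10 x 34 mm graduated aluminium upright, 130 mm high, stands with its centre 95 mm from the spindle axis along the scale's own +y.
- pan: round steel pan, 60 mm diameter, 6 mm thick, sliding straight up and down on a spring of about 180 N/m. Empty, its top floats 100 mm above the worktop; one weight sinks it 8 to 10.5 mm; its hard stop is 45 mm below the empty height (do not press it below 42 mm). Origin: centre of the pan's top face, on the spindle axis; z up. A weight's seat is on this face or on the weight before.
- rib_top (a point): on the spindle axis, 42 mm above the pan's top, moves with the pan (its yaw is the pan's, not the rib's). The spindle: round core 10 mm diameter, 52 mm high over the pan, last 4 mm tapered to 4 mm. A flat rib, 3 mm thick, sticks out both ways (one straight line) to 12.5 mm from the axis, from the pan up to this height
- spindle_tip (a point): top of the spindle, 52 mm above the pan. The rib below may stand at any angle about the axis: it is not measured, differs each time, but stays put under light turning (it slips round only above 0.12 N m). Weights that do not match lie on top of the rib, and pressing only sinks the pan; when two slots match (every 90 degrees, play about 0.2 rad either side) the weight can go down to its seat
- pointer (a point): sharp tip of the pan's pointer, which sticks out from the pan along the scale's +y, in front of the graduated upright, 3 mm below the pan's top face, and moves up and down with the pan
- mark_clip: steel clip fixed on the upright at a height that varies, with two level prongs one above the other. Origin: midway between the prongs, whose clear gap is 14 mm (7 mm above and 7 mm below the origin); z up. It is 18 to 31 mm below the pointer tip of the empty pan: two to four weights bring the tip into the gap, depending on the height. One weight sinks the pan by less than the gap.
- weight_0: loose steel disc weight, 52 mm diameter, 12 mm thick, about 0.17 kg (differs by up to 12 %), lying flat on the worktop. Origin: centre of its underside, z up. Through its middle goes a round bore of 17 mm diameter with four slots, each 10 mm wide, reaching 16.5 mm from the centre along its own +x, -x, +y and -y (a cross). All four weights look alike; grip round the rim.
- weight_1: loose steel disc weight, 52 mm diameter, 12 mm thick, about 0.17 kg (differs by up to 12 %), lying flat on the worktop. Origin: centre of its underside, z up. Through its middle goes a round bore of 17 mm diameter with four slots, each 10 mm wide, reaching 16.5 mm from the centre along its own +x, -x, +y and -y (a cross). All four weights look alike; grip round the rim.
- weight_2: loose steel disc weight, 52 mm diameter, 12 mm thick, about 0.17 kg (differs by up to 12 %), lying flat on the worktop. Origin: centre of its underside, z up. Through its middle goes a round bore of 17 mm diameter with four slots, each 10 mm wide, reaching 16.5 mm from the centre along its own +x, -x, +y and -y (a cross). All four weights look alike; grip round the rim.
- weight_3: loose steel disc weight, 52 mm diameter, 12 mm thick, about 0.17 kg (differs by up to 12 %), lying flat on the worktop. Origin: centre of its underside, z up. Through its middle goes a round bore of 17 mm diameter with four slots, each 10 mm wide, reaching 16.5 mm from the centre along its own +x, -x, +y and -y (a cross). All four weights look alike; grip round the rim.
- beaker: glass beaker, 51 mm diameter, 68 mm high, bystander; origin: centre of its underside
- vial: small sample vial with a white cap, 27 mm diameter, 52 mm high, bystander; origin: centre of its underside
- dish: flat petri dish, 64 mm diameter, 16 mm high, bystander; origin: centre of its underside
Mind the look-alikes: they are no part of the job. Leave any green or turquoise look-alike of the weight_0 alone.

How it is judged:
By the outcome, as a careful person would: the job done as asked, in the order asked, and still so for the second after the job is handed in, with the robot touching nothing.
It also fails if it takes over 72 s, if anything falls off the work surface, if the arm or the gripper's body presses on something with over 40 N, if the wrist force passes 120 N, or if a joint passes its speed limit or range.

## Working session

There is one attempt and no reset: what is moved stays moved. The work goes in short steps, Python scripts to look and compute and a tool call to move; the robot and the scene stay as the last step left them, time stands still between calls to the robot, and variables do not carry over. Pictures are saved under pics/ and viewed, at most 10 in all, crops included, and the job is handed in when it is done.

Besides the shell and the picture viewer there is one more tool, called after ">>>" by a JSON object that holds its "name" and its "arguments", one argument or row to a line. send_rows: Moves the arm, as the interface text tells. Its arguments: {"type":"object","properties":{"plan":{"type":"array","items":{"type":"array","items":{"type":"array","items":{"type":"number"}}}},"fingers":{"type":"number"}},"required":["plan"]}

```bash
mkdir -p pics; cat > h.py <<'E'
import numpy as np, cv2
from plant import ctrl
def snap(n,fn=None):
    s=ctrl.snapshot(n)
    if fn: cv2.imwrite('pics/'+fn,s['img'][:,:,::-1])
    return s
def ray(s,u,v):
    K=s['K'];d=np.array([(u-K[0,2])/K[0,0],(v-K[1,2])/K[1,1]]);x=d.copy()
    for _ in range(30): x=d/(1+s['k1']*(x@x))
    T=s['pose'];return T[:3,3],T[:3,:3]@np.array([x[0],x[1],1])
def atz(s,u,v,z):
    o,r=ray(s,u,v);return o+r*(z-o[2])/r[2]
def proj(s,p):
    T=s['pose'];c=T[:3,:3].T@(np.array(p)-T[:3,3]);x=c[:2]/c[2];x=x*(1+s['k1']*(x@x))
    K=s['K'];return np.array([K[0,0]*x[0]+K[0,2],K[1,1]*x[1]+K[1,2]])
E
python3 - <<'E'
from h import *
a=snap('top','top.png');b=snap('scene','scene.png')
for s in(a,b):print(s['K'],s['k1'],s['pose'].round(3))
o=ctrl.get_obs();print(o)
E
```

```text
[[433.85775103   0.         317.24466028]
 [  0.         433.85775103 200.69160251]
 [  0.           0.           1.        ]] 0.0033512800708464063 [[-0.022 -0.995  0.098  0.477]
 [-1.     0.023  0.014  0.175]
 [-0.016 -0.098 -0.995  1.359]
 [ 0.     0.     0.     1.   ]]
[[510.27675185   0.         314.23131666]
 [  0.         510.27675185 203.71535106]
 [  0.           0.           1.        ]] -0.019953451713950285 [[ 0.705 -0.478  0.524 -0.038]
 [-0.709 -0.456  0.537 -0.431]
 [-0.018 -0.75  -0.661  0.891]
 [ 0.     0.     0.     1.   ]]
{'clock': 0.1, 'joint_pos': array([ 8.64074455e+01,  2.05861488e+01,  6.40764728e-01, -1.72695174e-02,
       -7.01352839e+01, -1.65076635e+01]), 'qvel': array([-0.10861171, -0.09983665,  0.11030265,  0.04289548,  0.09340444,
        0.07603425]), 'tau': array([-2.35283667e-03, -5.84165418e+01,  2.93753135e+01,  7.01557294e+00,
        1.01927260e-02, -4.51185815e-05]), 'tool_pos': array([0.23184341, 0.63348965, 0.22574442]), 'orientation': array([ 1.79918044e+02, -7.35696922e-03, -2.01060924e+01]), 'force': array([ 0.27935477, -0.28257083,  0.3061913 ]), 'moment': array([-0.02462741,  0.03687223,  0.01800821]), 'gripper_force': 0.0, 'opening': 0.08800901053498528}
```

View pics/top.png

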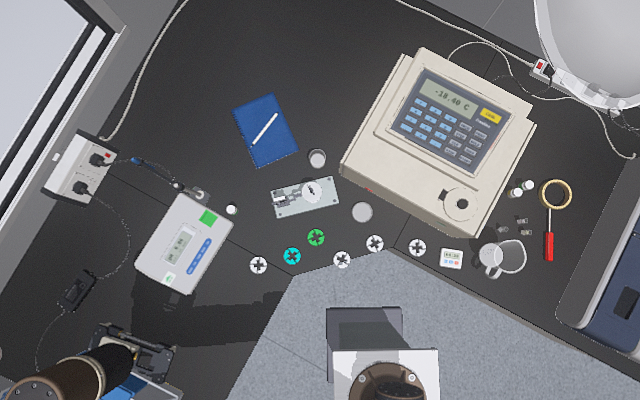

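View pics/scene.png

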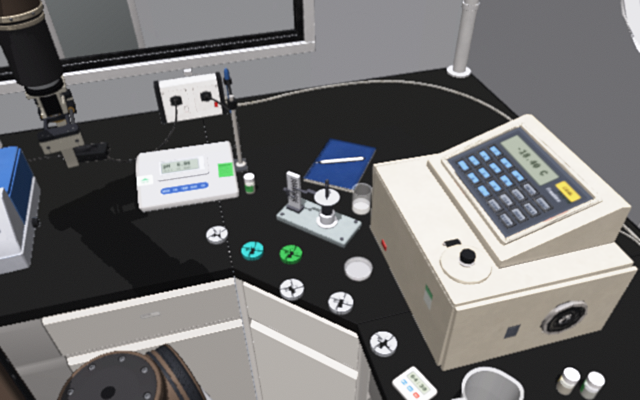

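The top view shows the scale at about (305,197). The four white weights are at (258,265), (342,260), (375,243) and (417,247). The cyan and green look-alikes are at (292,256) and (316,237), the beaker at (317,158), the dish at (362,211) and the vial at (232,210).

```bash
python3 - <<'E'
from h import *
a=cv2.imread('pics/top.png');b=cv2.imread('pics/scene.png')
A=cv2.resize(a[165:280,225:435],None,fx=3.8,fy=3.8,interpolation=cv2.INTER_CUBIC)
cv2.imwrite('pics/topc.png',A)
cv2.imwrite('pics/scc.png',cv2.resize(b[160:250,265:385],None,fx=6.5,fy=6.5,interpolation=cv2.INTER_CUBIC))
s=ctrl.snapshot('top');g=cv2.cvtColor(s['img'],cv2.COLOR_RGB2HSV)
m=((g[:,:,2]>140)).astype('uint8')
for u,v in[(258,265),(342,260),(375,243),(417,247)]:
    mm=m[v-14:v+15,u-14:u+15];ys,xs=np.nonzero(mm)
    (cx,cy),r=cv2.minEnclosingCircle(np.c_[xs,ys].astype('float32'))
    print(u,v,u-14+cx,v-14+cy,r,atz(s,u-14+cx,v-14+cy,.012).round(4))
for n,u,v,z in[('beak',317,157,.034),('dish',362,211,.016),('vial',232,210,.052),('pan',312,190,.1),('cyan',292,256,.012),('green',316,237,.012)]:print(n,atz(s,u,v,z).round(3))
E
```

```text
258 265 257.75806427001953 264.8870964050293 8.736767768859863 [0.4153 0.382  0.012 ]
342 260 342.0 266.0 16.124614715576172 [0.4065 0.1228 0.012 ]
375 243 375.0 250.3636360168457 15.493367195129395 [0.452 0.02  0.012]
417 247 412.807692527771 251.19230842590332 13.870271682739258 [ 0.447  -0.0958  0.012 ]
beak [0.744 0.192 0.034]
dish [0.574 0.056 0.016]
vial [0.584 0.453 0.052]
pan [0.633 0.208 0.1  ]
cyan [0.44  0.276 0.012]
green [0.497 0.201 0.012]
```

View pics/topc.png

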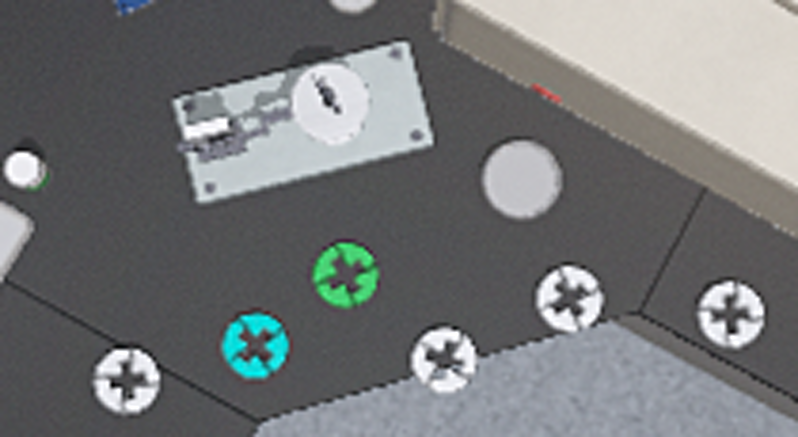

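View pics/scc.png

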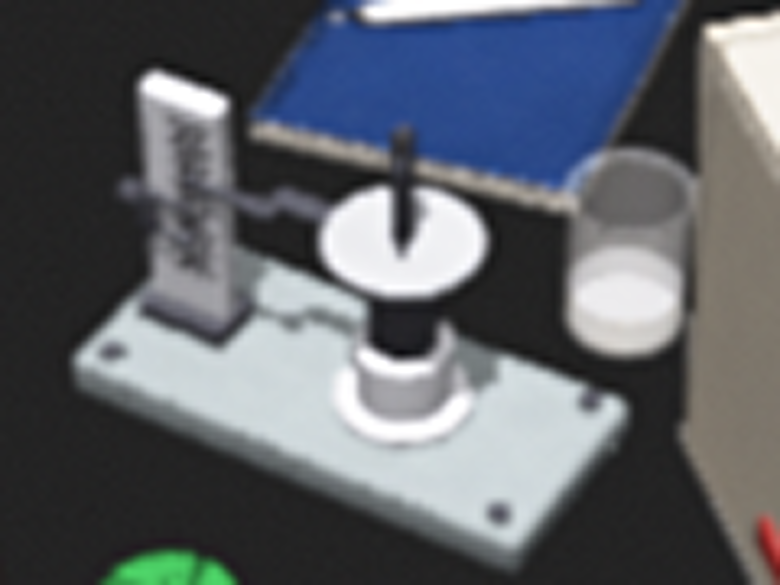

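The top crop shows the base corners at (175,98), (408,42), (434,146) and (200,202). The pan centre is at (330,103), with the rib running steeply from upper left to lower right. The weights are at (127,380), (444,358), (569,298) and (731,313). The scene crop shows the spindle tip at (403,128) and the pan centre at (404,240), with the clip and pointer left of the pan at about y = 190–215.

```bash
python3 - <<'E'
from h import *
s=ctrl.snapshot('top');b=ctrl.snapshot('scene');w=snap('wrist')
f=lambda x,y:(225+x/3.8,165+y/3.8)
g=lambda x,y:(265+x/6.5,160+y/6.5)
C=np.array([atz(s,*f(*c),.018) for c in[(175,98),(408,42),(434,146),(200,202)]])
print(C.round(4)); print([np.linalg.norm(C[i]-C[i-1]).round(3) for i in range(4)])
y=(C[0]+C[3]-C[1]-C[2])[:2];y/=np.linalg.norm(y);print('ydir',y,'yaw',np.degrees(np.arctan2(-y[0],y[1])))
print('axis from base',C.mean(0)[:2]-.025*y)
print('pan',atz(s,*f(330,103),.1),atz(b,*g(404,240),.1)); print('tip scene',atz(b,*g(403,128),.152))
for p in[(127,380),(444,358),(569,298),(731,313),(254,346),(345,275)]:print(atz(s,*f(*p),.012).round(4))
Tt=np.eye(4);o=ctrl.get_obs();from scipy.spatial.transform import Rotation as R
Tt[:3,:3]=R.from_euler('xyz',o['orientation'],degrees=True).as_matrix();Tt[:3,3]=o['tool_pos']
print('cam in tool',(np.linalg.inv(Tt)@w['pose']).round(3),w['K'],w['k1'])
# machine corner upper & lower
print(atz(s,*f(440,35),0), atz(s,*f(435,5),.15))
E
```

```text
[[0.6436 0.3377 0.018 ]
 [0.6853 0.1454 0.018 ]
 [0.5991 0.1264 0.018 ]
 [0.5577 0.3182 0.018 ]]
[np.float64(0.088), np.float64(0.197), np.float64(0.088), np.float64(0.196)]
ydir [-0.21163955  0.97734779] yaw 12.2184511925966
axis from base [0.62671054 0.20749145]
pan [0.62664622 0.20838483 0.1       ] [0.62814127 0.20714655 0.1       ]
tip scene [0.62839065 0.20780347 0.152     ]
[0.4149 0.38   0.012 ]
[0.4272 0.1227 0.012 ]
[0.4733 0.0201 0.012 ]
[ 0.4584 -0.1103  0.012 ]
[0.4401 0.2765 0.012 ]
[0.4959 0.2014 0.012 ]
cam in tool [[-0.001 -0.97  -0.244  0.064]
 [ 1.    -0.    -0.002 -0.001]
 [ 0.002 -0.244  0.97  -0.157]
 [ 0.     0.     0.     1.   ]] [[352.2590111    0.         321.79267952]
 [  0.         352.2590111  191.10433428]
 [  0.           0.           1.        ]] -0.07580348379504677
[0.69338136 0.11826372 0.        ] [0.69203427 0.12764325 0.15      ]
```

>>> {"name": "send_rows", "arguments": {
  "plan": [
    [[44, 24.8, -3.4, 0, 0, 0], [44, 24.8, -3.4, 0, 0, 0], [44, 24.8, -3.4, 0, 0, 0], [44, 24.8, -3.4, 0, 0, 0], [44, 24.8, -3.4, 0, 0, 0], [44, 24.8, -3.4, 0, 0, 0], [44, 24.8, -3.4, 0, 0, 0], [44, 24.8, -3.4, 0, 0, 0]]
  ],
  "fingers": 1
}}

```text
clock: 0.97
tool_pos: [0.4488, 0.3792, 0.2494]
orientation: [-180.0, -0.0, -20.1]
force: [0.8, 1.7, 0.3]
opening: 0.0874
gripper_force: 0.0
```

```bash
cat >> h.py <<'E'
from scipy.spatial.transform import Rotation as R
def to(p,yaw=None):
    o=ctrl.get_obs();M=R.from_euler('xyz',o['orientation'],degrees=True)
    d=M.inv().apply(np.array(p)-o['tool_pos'])*100
    q=R.from_euler('xyz',[180,0,o['orientation'][2] if yaw is None else yaw],degrees=True)
    print('t',round(o['clock'],2),'tcp',o['tool_pos'].round(4),o['orientation'].round(2),'F',o['force'].round(1),'open',round(o['opening'],4))
    print('shift',d.round(2),'turn',(M.inv()*q).as_rotvec(degrees=True).round(1))
E
python3 - <<'E'
from h import *
to((.56,.25,.26),-20)
b=ctrl.snapshot('scene')
for z in(.1,.15,.2,.25):print(z,proj(b,(.693,.118,z)))
E
```

```text
t 0.97 tcp [0.4488 0.3792 0.2494] [-1.7997e+02 -1.0000e-02 -2.0080e+01] F [0.8 1.7 0.3] open 0.0874
shift [14.88  8.32 -1.06] turn [-0.  -0.  -0.1]
0.1 [373.56074013 200.94406021]
0.15 [374.84860225 184.48188278]
0.2 [376.20847836 167.06475883]
0.25 [377.6463617 148.6097915]
```

>>> {"name": "send_rows", "arguments": {
  "plan": [
    [[14.9, 8.3, -1, 0, 0, 0], [14.9, 8.3, -1, 0, 0, 0], [14.9, 8.3, -1, 0, 0, 0], [14.9, 8.3, -1, 0, 0, 0], [14.9, 8.3, -1, 0, 0, 0], [14.9, 8.3, -1, 0, 0, 0]]
  ]
}}

```text
clock: 1.52
tool_pos: [0.5607, 0.2495, 0.2588]
orientation: [180.0, 0.0, -20.3]
force: [-1.0, 0.4, 0.2]
opening: 0.0876
gripper_force: 0.0
```

```bash
python3 - <<'E'
from h import *
to((.56,.25,.26),-20)
w=snap('wrist','w1.png')
for z,n in((.152,'tip'),(.142,'rib'),(.1,'pan')):print(n,proj(w,(.6275,.2077,z)))
for p in[(.415,.38),(.427,.1227),(.4733,.02),(.4959,.2014)]:print(proj(w,(*p,.012)))
E
```

```text
t 1.52 tcp [0.5607 0.2495 0.2588] [179.98   0.   -20.33] F [-1.   0.4  0.2] open 0.0876
shift [-0.09 -0.02 -0.12] turn [ 0.   0.  -0.3]
tip [345.2925452   84.60625541]
rib [344.44710239  85.28087107]
pan [341.48441007  87.64597953]
[267.45397442 299.24953369]
[457.49590376 225.67704505]
[528.92809297 162.35164777]
[379.68836392 196.42380991]
```

View pics/w1.png

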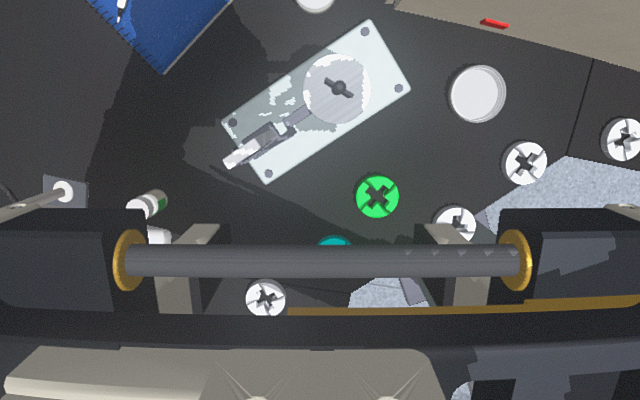

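The wrist view shows the pan at (338,88) with the rib running slightly down to the right, and the weights at (265,299), (459,222), (525,163) and (626,140). All of these match the predictions. I'll enlarge them for the angles.

```bash
python3 - <<'E'
from h import *
a=cv2.imread('pics/w1.png')
c=lambda u,v,h,n=400:cv2.resize(a[v-h:v+h,u-h:u+h],(n,n),interpolation=cv2.INTER_CUBIC)
P=c(338,88,40,560)
W=[c(265,299,24,190),c(525,163,24,190),c(459,215,24,180)]
W=cv2.vconcat([cv2.resize(x,(186,186)) for x in W]+[np.zeros((2,186,3),'uint8')])
cv2.imwrite('pics/w1c.png',cv2.hconcat([P,W]))
E
```

```text
(no output)
```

View pics/w1c.png

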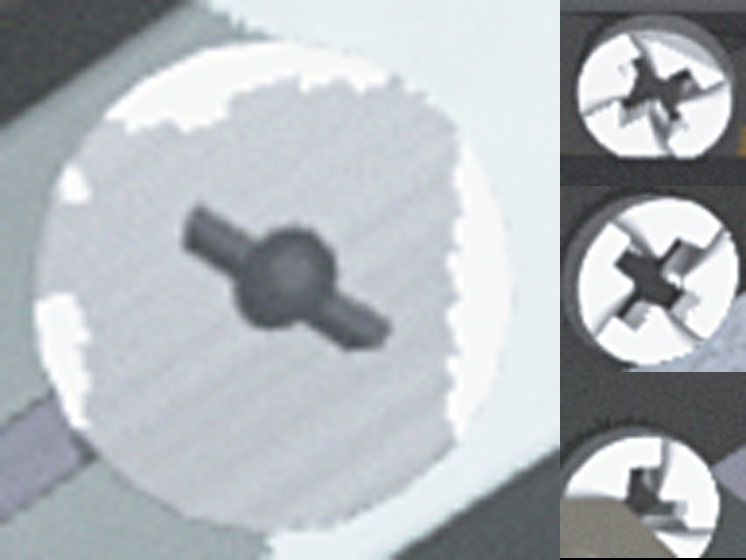

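The crop shows the rib from (195,228) to (378,333), the spindle centre at (287,278), and clear slot lines on weights 0 and 2.

```bash
python3 - <<'E'
from h import *
w=ctrl.snapshot('wrist')
P=lambda x,y:(298+x/7,48+y/7)
ang=lambda a,b:np.degrees(np.arctan2(*(b-a)[1::-1]))%90
e=[atz(w,*P(*p),.142) for p in((195,228),(378,333))]
print('rib',np.linalg.norm(e[1]-e[0]),ang(*e),sum(e)/2,'pan',atz(w,*P(272,286),.1),'tip',atz(w,*P(287,278),.152))
def W(ox,oy,c,l1,l2):
    f=lambda x,y:atz(w,ox+x/3.875,oy+y/3.875,.012)
    print(f(*c),[ang(f(*l[0]),f(*l[1])) for l in(l1,l2)])
W(241,275,(94,92),((72,33),(108,158)),((20,113),(165,85)))
W(501,139,(98,96),((47,39),(137,154)),((163,52),(32,147)))
to((.415,.38,.1))
E
```

```text
rib 0.02260515967129 40.77775021504942 [0.62611885 0.21356999 0.142     ] pan [0.62705082 0.21314729 0.1       ] tip [0.62614912 0.21403836 0.152     ]
[0.41553718 0.38343549 0.012     ] [np.float64(81.47179013502887), np.float64(82.45695431313841)]
[0.47215062 0.02468348 0.012     ] [np.float64(23.5305930683044), np.float64(17.561934466353776)]
t 1.62 tcp [0.5593 0.2516 0.2587] [ 1.800e+02  2.000e-02 -2.017e+01] F [-0.6  0.1 -0.8] open 0.0875
shift [-17.96  -7.08  15.88] turn [0. 0. 0.]
```

>>> {"name": "send_rows", "arguments": {
  "plan": [
    [[-17.9, -7.3, 19.5, 0, 0, 0], [-17.9, -7.3, 19.5, 0, 0, 0], [-17.9, -7.3, 19.5, 0, 0, 0], [-17.9, -7.3, 19.5, 0, 0, 0], [-17.9, -7.3, 19.5, 0, 0, 0], [-17.9, -7.3, 19.5, 0, 0, 0], [-17.9, -7.3, 19.5, 0, 0, 0], [-17.9, -7.3, 19.5, 0, 0, 0]]
  ]
}}

```text
clock: 2.28
tool_pos: [0.4115, 0.3827, 0.0601]
orientation: [179.7, 0.1, -19.8]
force: [0.1, 0.3, 0.7]
opening: 0.088
gripper_force: 0.0
```

```bash
python3 - <<'E'
from h import *
w=snap('wrist','w2.png');print(proj(w,(.4165,.3815,.012)))
to((.4165,.3815,.004),-20)
E
```

```text
[321.984384   202.69518727]
t 2.33 tcp [0.4132 0.3828 0.062 ] [ 1.7978e+02  5.0000e-02 -1.9830e+01] F [0.6 0.7 0.4] open 0.0875
shift [ 0.36 -0.01  5.8 ] turn [0.2 0.  0.2]
```

View pics/w2.png

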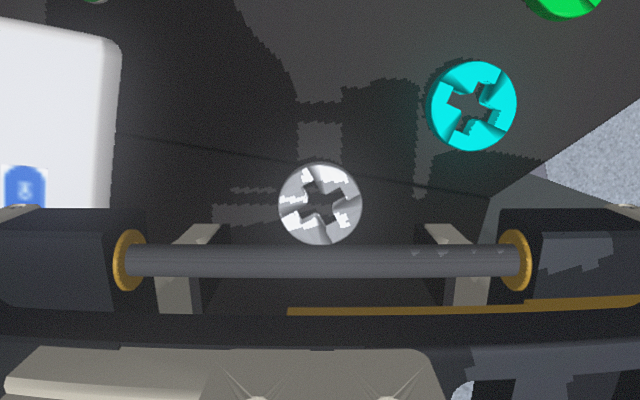

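The weight sits at (320,203), within 2 px of the prediction. Descending to grasp.

>>> {"name": "send_rows", "arguments": {
  "plan": [
    [[0.35, -0.1, 3.5, 0, 0, 0], [0.35, -0.1, 5, 0, 0, 0], [0.35, -0.1, 5.8, 0, 0, 0], [0.35, -0.1, 5.8, 0, 0, 0]]
  ]
}}

```text
clock: 2.67
tool_pos: [0.4195, 0.3812, 0.0051]
orientation: [179.9, 0.0, -20.1]
force: [0.5, 0.2, -0.0]
opening: 0.0875
gripper_force: 0.0
```

>>> {"name": "send_rows", "arguments": {
  "plan": [
    [[0, 0, 0, 0, 0, 0], [0, 0, 0, 0, 0, 0], [0, 0, 0, 0, 0, 0], [0, 0, 0, 0, 0, 0], [0, 0, 0, 0, 0, 0]]
  ],
  "fingers": 0
}}

```text
clock: 3.08
tool_pos: [0.4202, 0.382, 0.0068]
orientation: [-179.9, -0.0, -20.1]
force: [0.3, -0.3, -0.1]
opening: 0.0595
gripper_force: 0.0
```

```bash
python3 - <<'E'
from h import *
to((.416,.3805,.15),-60)
E
```

```text
t 3.08 tcp [0.4202 0.382  0.0068] [-1.7992e+02 -1.0000e-02 -2.0100e+01] F [ 0.3 -0.3 -0.1] open 0.0595
shift [ -0.34   0.26 -14.32] turn [-0.1  0.  39.9]
```

>>> {"name": "send_rows", "arguments": {
  "plan": [
    [[0, 0, 0, 0, 0, 0], [0, 0, 0, 0, 0, 0], [0, 0, 0, 0, 0, 0]]
  ]
}}

```text
clock: 3.33
tool_pos: [0.4201, 0.3816, 0.0064]
orientation: [-180.0, -0.0, -20.1]
force: [-1.2, -2.0, 5.1]
opening: 0.0505
gripper_force: 30.0
```

```bash
cat >> h.py <<'E'
def disc(w,u,v,h,show=True,thr=110):
    """bright low-saturation blob nearest (u,v)"""
    hsv=cv2.cvtColor(w['img'],cv2.COLOR_RGB2HSV)
    m=((hsv[:,:,2]>thr)&(hsv[:,:,1]<60)).astype('uint8')
    n,l,st,c=cv2.connectedComponentsWithStats(m)
    for i in range(1,n):
        if st[i,4]>80 and abs(c[i][0]-u)<h and abs(c[i][1]-v)<h: print('blob',st[i],c[i].round(1))
E
python3 - <<'E'
from h import *
w=snap('wrist','w3.png')
o=ctrl.get_obs();print(o['opening'],o['gripper_force'],o['tool_pos'],o['joint_pos'])
T=np.eye(4);T[:3,:3]=R.from_euler('xyz',o['orientation'],degrees=True).as_matrix();T[:3,3]=o['tool_pos']
print((np.linalg.inv(T)@w['pose'])[:3,3])
for x in(-26,0,26):print(x,proj(w,(T@[x/1000,0,-.008,1])[:3]))
disc(w,320,200,100)
print(w['img'][150:260:4,322].mean(1).astype(int))
E
```

```text
0.05087293843661961 30.00127078470541 [0.42004943 0.38160187 0.00633925] [ 6.20130791e+01  2.41493651e+01 -2.74656031e+01  1.27763796e-02
 -3.83752482e+01  7.88488474e+00]
[ 0.06410623 -0.00053291 -0.15755364]
-26 [323.58254054 297.79032435]
0 [323.63176479 247.390838  ]
26 [323.67872815 192.26067166]
blob [ 269  198  107   47 3316] [321.9 222.7]
blob [217 224  42  21 594] [240.3 234. ]
blob [385 224  42  21 602] [403. 234.]
blob [ 202  252  240   24 2798] [327.  265.1]
blob [ 275  277   95   27 1807] [321.3 288.1]
blob [219 278  23  29 581] [230.1 291.8]
blob [403 278  23  29 588] [413.7 291.9]
[ 48  49  77  73  72  76  80  79  80  81  85  69 118 118 202 202 187 170
 154 142 132 115  88  87  86 102 107 107]
```

>>> {"name": "send_rows", "arguments": {
  "plan": [
    [[0, 0, -3, 0, 0, 0], [0, 0, -7, 0, 0, 4], [4, 0.8, -10, 0, 0, 10], [8, 1.6, -13, 0, 0, 16], [12, 2.4, -16, 0, 0, 23], [15, 3.1, -19.4, 0, 0, 30], [18, 3.8, -19.4, 0, 0, 36], [20, 4.1, -19.4, 0, 0, 41]]
  ]
}}

```text
clock: 4.05
tool_pos: [0.596, 0.2738, 0.2034]
orientation: [-179.7, 0.0, -61.4]
force: [1.0, 1.3, -2.1]
opening: 0.0501
gripper_force: 30.0
```

>>> {"name": "send_rows", "arguments": {
  "plan": [
    [[0, 0, 0, 0, 0, 0], [0, 0, 0, 0, 0, 0], [0, 0, 0, 0, 0, 0]]
  ]
}}

```text
clock: 4.3
tool_pos: [0.5931, 0.2738, 0.1987]
orientation: [179.9, 0.0, -61.1]
force: [-1.3, -0.9, -2.1]
opening: 0.0504
gripper_force: 30.0
```

```bash
python3 - <<'E'
from h import *
w=snap('wrist','w4.png')
to((.6285,.212,.2),-61)
print(proj(w,(.6285,.212,.152)))
a=cv2.imread('pics/w4.png');cv2.imwrite('pics/w4c.png',a[:320,140:540])
E
```

```text
t 4.35 tcp [0.5928 0.2743 0.1989] [ 1.7989e+02  1.0000e-02 -6.1070e+01] F [ 0.1  0.2 -2.1] open 0.0503
shift [ 7.18 -0.11 -0.11] turn [ 0.1  0.  -0.1]
[319.55197075  89.38283719]
```

View pics/w4c.png

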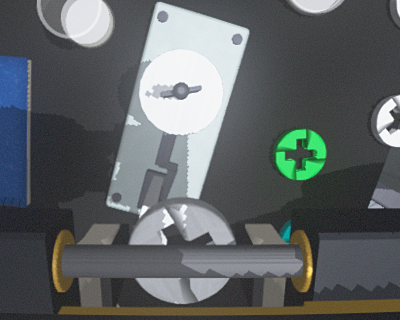

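The spindle tip is at (320,90), matching the estimate to under 1 mm. Now measuring the rib angle numerically.

```bash
python3 - <<'E'
from h import *
a=cv2.imread('pics/w4.png');s=ctrl.snapshot('wrist')
g=cv2.cvtColor(a,cv2.COLOR_BGR2GRAY)
sub=g[70:112,290:352]
m=(sub<110).astype('uint8');n,l,st,c=cv2.connectedComponentsWithStats(m)
k=l[20,30];ys,xs=np.nonzero(l==k);print(st[k])
q=np.c_[xs+290,ys+70].astype('float32');(cx,cy),sz,an=cv2.minAreaRect(q);print(cx,cy,sz,an)
P=np.array([atz(s,*p,.142)[:2] for p in q]);C=np.cov(P.T);v=np.linalg.eigh(C)[1][:,1];print('rib yaw',np.degrees(np.arctan2(v[1],v[0]))%90, P.mean(0))
P2=P-P.mean(0);print('ext',np.ptp(P2@v))
# held disc polar profile at r=21mm, tool frame
o=ctrl.get_obs();T=np.eye(4);T[:3,:3]=R.from_euler('xyz',o['orientation'],degrees=True).as_matrix();T[:3,3]=o['tool_pos']
for r in(.0135,.022):
  out=[]
  for t in range(-180,180,4):
    th=np.radians(t);c=T@[-.0028,0,0,1]
    p=c[:3]+[r*np.cos(th),r*np.sin(th),.0058];u,v_=proj(s,p).round().astype(int);out.append((t,int(g[v_,u])))
  print(r,' '.join(f'{t}:{x}' for t,x in out))
E
```

```text
[   0    0   62   42 2584]
320.4999694824219 90.49998474121094 (40.99999237060547, 60.99999237060547) 90.0
rib yaw 28.850393419610754 [0.62761798 0.21248929]
ext 0.03636595233245278
0.0135 -180:144 -176:128 -172:142 -168:133 -164:129 -160:124 -156:121 -152:114 -148:98 -144:82 -140:71 -136:114 -132:143 -128:62 -124:63 -120:62 -116:62 -112:81 -108:168 -104:175 -100:180 -96:181 -92:180 -88:180 -84:180 -80:182 -76:181 -72:180 -68:230 -64:194 -60:163 -56:135 -52:118 -48:89 -44:74 -40:69 -36:70 -32:71 -28:69 -24:64 -20:132 -16:224 -12:145 -8:165 -4:175 0:174 4:177 8:175 12:149 16:81 20:78 24:82 28:89 32:88 36:89 40:95 44:93 48:98 52:90 56:98 60:99 64:98 68:101 72:98 76:95 80:97 84:95 88:95 92:91 96:85 100:81 104:84 108:86 112:95 116:158 120:102 124:94 128:88 132:86 136:90 140:83 144:92 148:96 152:91 156:110 160:141 164:144 168:150 172:148 176:148
0.022 -180:137 -176:144 -172:140 -168:140 -164:140 -160:124 -156:119 -152:109 -148:87 -144:69 -140:136 -136:189 -132:185 -128:183 -124:187 -120:187 -116:182 -112:180 -108:181 -104:180 -100:176 -96:177 -92:177 -88:176 -84:181 -80:178 -76:185 -72:184 -68:195 -64:247 -60:189 -56:159 -52:139 -48:134 -44:104 -40:227 -36:184 -32:182 -28:186 -24:185 -20:180 -16:176 -12:180 -8:178 -4:180 0:175 4:174 8:177 12:178 16:180 20:87 24:70 28:79 32:87 36:92 40:99 44:94 48:98 52:97 56:93 60:91 64:80 68:171 72:183 76:178 80:176 84:180 88:180 92:178 96:174 100:178 104:172 108:170 112:171 116:176 120:156 124:126 128:113 132:118 136:181 140:183 144:178 148:174 152:177 156:181 160:177 164:180 168:182 172:89 176:88
```

```bash
python3 - <<'E'
from h import *
a=cv2.imread('pics/w4.png');s=ctrl.snapshot('wrist')
g=cv2.cvtColor(a,cv2.COLOR_BGR2GRAY)
for t in(80,120,150):
  m=(g[72:110,292:350]<t).astype('uint8');n,l,st,c=cv2.connectedComponentsWithStats(m)
  for k in range(1,n):
    if st[k,4]<60:continue
    ys,xs=np.nonzero(l==k)
    P=np.array([atz(s,x+292,y+72,.142)[:2] for x,y in zip(xs,ys)]);v=np.linalg.eigh(np.cov(P.T))[1][:,1]
    print(t,st[k],'yaw',np.degrees(np.arctan2(v[1],v[0]))%90,P.mean(0),np.ptp((P-P.mean(0))@v))
print(g[78:104:2,296:346:2])
E
```

```text
120 [ 12  11  28  16 105] yaw 46.33380430751654 [0.62851499 0.21428403] 0.016093057656103606
150 [  9  11  39  17 246] yaw 39.96649822047377 [0.62780776 0.21359861] 0.02279343751747865
[[245 245 245 245 244 245 245 245 245 245 245 245 246 245 245 245 246 246
  245 245 245 244 245 245 245]
 [245 244 245 245 244 245 245 245 245 245 245 247 249 248 246 245 246 246
  244 245 245 245 245 245 245]
 [245 245 245 245 245 245 245 246 245 247 252 232 161 189 222 250 246 245
  244 245 245 245 246 245 245]
 [243 199 245 248 232 244 248 241 246 246 131 107 119 121 115 178 252 246
  246 248 249 250 244 246 245]
 [194 190 199 195 193 198 224 205 200 125 115 123 130 135 131 113 225 234
  219 200 175 158 152 250 245]
 [190 198 195 198 196 199 199 202 187 110 118 150 164 161 139 126 119 154
  156 158 160 164 157 250 245]
 [189 192 196 194 197 182 164 160 132 114 118 153 165 162 150 132 122 163
  162 148 133 122 184 248 245]
 [193 195 177 150 157 154 154 140 119 112 121 149 164 166 142 127 116 111
  128 145 185 249 247 245 245]
 [194 199 160 152 153 156 157 160 132 111 120 119 133 134 126 117 184 252
  251 248 247 246 245 244 245]
 [193 194 168 136 112 108 101 107 128 128 110 114 118 118 119 123 250 245
  245 244 245 245 245 245 246]
 [228 235 249 235 193 255 202 195 241 213 175 107 102 104 128 246 246 245
  244 244 245 245 245 245 246]
 [244 244 245 246 245 246 246 246 246 247 249 245 255 255 251 246 245 244
  244 245 245 245 245 245 246]
 [243 244 244 244 245 244 245 245 244 245 245 245 245 246 245 244 244 245
  244 245 244 244 244 245 246]]
```

>>> {"name": "send_rows", "arguments": {
  "plan": [
    [[3.5, -0.1, 0, 0, 0, 0], [7.4, -0.1, 0, 0, 0, 0], [7.4, -0.1, 1, 0, 0, 0], [7.4, -0.1, 2.3, 0, 0, 0], [7.4, -0.1, 2.3, 0, 0, 0], [7.4, -0.1, 2.3, 0, 0, 0]]
  ]
}}

```text
clock: 4.95
tool_pos: [0.6294, 0.2104, 0.1763]
orientation: [179.9, -0.0, -61.0]
force: [0.3, 1.0, -1.3]
opening: 0.0505
gripper_force: 30.0
```

```bash
python3 - <<'E'
from h import *
to((.6299,.2095,.15),-61)
E
```

```text
t 4.95 tcp [0.6294 0.2104 0.1763] [ 1.7989e+02 -1.0000e-02 -6.1030e+01] F [ 0.3  1.  -1.3] open 0.0505
shift [ 0.1  -0.01  2.63] turn [ 0.1 -0.  -0. ]
```

>>> {"name": "send_rows", "arguments": {
  "plan": [
    [[0.1, 0, 1, 0, 0, 0], [0.1, 0, 1.8, 0, 0, 0], [0.1, 0, 2.3, 0, 0, 0], [0.1, 0, 2.7, 0, 0, 0], [0.1, 0, 3.1, 0, 0, 0], [0.1, 0, 3.5, 0, 0, 0], [0.1, 0, 3.8, 0, 0, 0], [0.1, 0, 3.8, 0, 0, 0]]
  ]
}}

```text
clock: 5.62
tool_pos: [0.6307, 0.2092, 0.1385]
orientation: [180.0, 0.0, -61.1]
force: [-1.0, 0.5, -0.1]
opening: 0.0503
gripper_force: 30.0
```

```bash
python3 - <<'E'
from h import *
o=ctrl.get_obs();print(o['force'],o['moment'],o['tool_pos'])
w=snap('wrist','w5.png');t=snap('scene','s5.png')
to((.6299,.2095,.11),-61)
E
```

```text
[-1.01512157  0.49918249 -0.14817354] [0.16110729 0.13476795 0.030616  ] [0.630745   0.2092019  0.13845358]
t 5.72 tcp [0.6309 0.2092 0.1391] [-1.7999e+02 -1.0000e-02 -6.1100e+01] F [-1.1  0.3 -0. ] open 0.0502
shift [-0.07  0.08  2.91] turn [-0.  -0.  -0.1]
```

>>> {"name": "send_rows", "arguments": {
  "plan": [
    [[0, 0, 0, 0, 0, 2], [0, 0, 0, 0, 0, 4], [0, 0, 0, 0, 0, 6], [0, 0, 0, 0, 0, 8], [0, 0, 0, 0, 0, 10], [0, 0, 0, 0, 0, 12], [0, 0, 0, 0, 0, 12], [0, 0, 0, 0, 0, 12]]
  ]
}}

```text
clock: 6.38
tool_pos: [0.6309, 0.2092, 0.1391]
orientation: [-180.0, 0.0, -73.0]
force: [0.4, -0.4, -2.1]
opening: 0.0502
gripper_force: 30.0
```

```bash
python3 - <<'E'
from h import *
o=ctrl.get_obs();print(o['force'],o['moment'],o['tool_pos'])
w=snap('wrist','w6.png');t=snap('scene','s6.png')
a=cv2.imread('pics/w6.png')[:230,200:440];b=cv2.imread('pics/s6.png')[150:250,265:385]
A=cv2.resize(a,None,fx=1.6,fy=1.6);B=cv2.resize(b,(400,333),interpolation=cv2.INTER_CUBIC)
h=max(len(A),len(B));pad=lambda x:cv2.copyMakeBorder(x,0,h-len(x),0,0,cv2.BORDER_CONSTANT)
cv2.imwrite('pics/m6.png',cv2.hconcat([pad(A),pad(B)]))
E
```

```text
[ 0.3666065  -0.37783679 -2.13429624] [ 0.07940924 -0.03380295  0.01153261] [0.63091014 0.20915645 0.13911941]
```

View pics/m6.png

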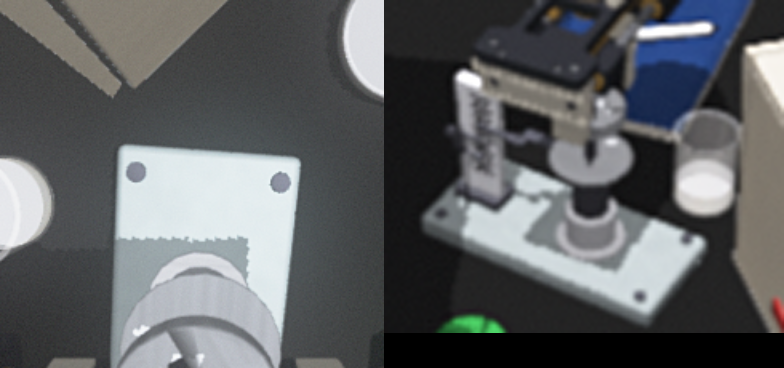

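The scene half shows the disc over the spindle. The wrist force is back to the weight alone (-2.1 N), so the slots have matched and I can lower it.

>>> {"name": "send_rows", "arguments": {
  "plan": [
    [[0, 0, 0.4, 0, 0, 0], [0, 0, 0.8, 0, 0, 0], [0, 0, 1.2, 0, 0, 0], [0, 0, 1.6, 0, 0, 0], [0, 0, 2, 0, 0, 0], [0, 0, 2.4, 0, 0, 0], [0, 0, 2.8, 0, 0, 0], [0, 0, 2.8, 0, 0, 0]]
  ]
}}

```text
clock: 7.15
tool_pos: [0.6303, 0.209, 0.1097]
orientation: [179.9, -0.0, -73.1]
force: [-0.2, 1.5, -1.6]
opening: 0.0503
gripper_force: 30.0
```

>>> {"name": "send_rows", "arguments": {
  "plan": [
    [[0, 0, 0.3, 0, 0, 0], [0, 0, 0.6, 0, 0, 0], [0, 0, 0.8, 0, 0, 0], [0, 0, 1.0, 0, 0, 0], [0, 0, 1.2, 0, 0, 0], [0, 0, 1.3, 0, 0, 0], [0, 0, 1.3, 0, 0, 0]]
  ]
}}

```text
clock: 7.73
tool_pos: [0.631, 0.2093, 0.0979]
orientation: [-180.0, -0.0, -73.1]
force: [0.5, 0.6, -0.6]
opening: 0.0502
gripper_force: 30.0
```

>>> {"name": "send_rows", "arguments": {
  "plan": [
    [[0, 0, 0.1, 0, 0, 0], [0, 0, 0.1, 0, 0, 0]]
  ]
}}

```text
clock: 7.9
tool_pos: [0.6309, 0.2093, 0.097]
orientation: [-180.0, 0.0, -73.1]
force: [0.4, -0.7, -0.2]
opening: 0.0505
gripper_force: 30.0
```

>>> {"name": "send_rows", "arguments": {
  "plan": [
    [[0, 0, 0, 0, 0, 0], [0, 0, 0, 0, 0, 0], [0, 0, 0, 0, 0, 0], [0, 0, 0, 0, 0, 0]]
  ],
  "fingers": 0.9
}}

```text
clock: 8.23
tool_pos: [0.6308, 0.2092, 0.097]
orientation: [-180.0, 0.0, -73.1]
force: [0.0, -0.1, 0.4]
opening: 0.0717
gripper_force: 0.0
```

```bash
python3 - <<'E'
from h import *
s=snap('scene','s7.png')
to((.6309,.2093,.22),-73)
E
```

```text
t 8.28 tcp [0.6308 0.2092 0.097 ] [-180.    -0.   -73.1] F [ 0.5 -0.8  0.2] open 0.075
shift [-1.00e-02 -1.00e-02 -1.23e+01] turn [-0.  -0.  -0.1]
```

>>> {"name": "send_rows", "arguments": {
  "plan": [
    [[0, 0, -1.5, 0, 0, 0], [0, 0, -4.5, 0, 0, 0], [0, 0, -8.5, 0, 0, 0], [0, 0, -12.3, 0, 0, 0], [2, 3.2, -12.3, 0, 0, -6], [4.2, 6.4, -12.3, 0, 0, -12], [6.4, 9.8, -12.3, 0, 0, -18], [8.6, 13.2, -11.3, 0, 0, -24]]
  ],
  "fingers": 1
}}

```text
clock: 8.95
tool_pos: [0.5293, 0.0878, 0.2116]
orientation: [-179.8, -0.1, -48.8]
force: [0.2, -0.7, 0.3]
opening: 0.0876
gripper_force: 0.0
```

>>> {"name": "send_rows", "arguments": {
  "plan": [
    [[0, 0, 0, 0, 0, 0]]
  ]
}}

```text
clock: 9.03
tool_pos: [0.5236, 0.084, 0.2087]
orientation: [179.8, 0.1, -48.8]
force: [-0.6, 0.6, -1.2]
opening: 0.0875
gripper_force: 0.0
```

```bash
python3 - <<'E'
from h import *
to((.475,.0235,.09),-45)
E
```

```text
t 9.03 tcp [0.5236 0.084  0.2087] [ 1.7981e+02  1.4000e-01 -4.8850e+01] F [-0.6  0.6 -1.2] open 0.0875
shift [ 1.39  7.6  11.89] turn [ 0.2  0.1 -3.8]
```

>>> {"name": "send_rows", "arguments": {
  "plan": [
    [[0.5, 3, 3, 0, 0, -4], [1, 6, 7, 0, 0, -4], [1.3, 8.4, 10, 0, 0, -4], [1.3, 8.4, 12, 0, 0, -4], [1.3, 8.4, 12, 0, 0, -4], [1.3, 8.4, 12, 0, 0, -4], [1.3, 8.4, 12, 0, 0, -4]]
  ]
}}

```text
clock: 9.62
tool_pos: [0.4764, 0.0246, 0.0915]
orientation: [-179.9, -0.1, -45.1]
force: [-0.1, 0.5, 1.1]
opening: 0.0875
gripper_force: 0.0
```

```bash
cat >> h.py <<'E'
from scipy.optimize import minimize
def fit(w,x0,y0,ztop=.012,thick=.012,ang=None,verb=True,rng=.012):
    """weight centre and slot yaw: bright annulus, dark cross, dark outside"""
    g=cv2.GaussianBlur(cv2.cvtColor(w['img'],cv2.COLOR_RGB2GRAY),(3,3),0).astype(float)
    G=np.arange(-.034,.0341,.0008);X,Y=np.meshgrid(G,G);X=X.ravel();Y=Y.ravel();cam=w['pose'][:3,3]
    cross=lambda a,b:(np.hypot(a,b)<.0085)|((np.abs(a)<.005)&(np.abs(b)<.0165))|((np.abs(b)<.005)&(np.abs(a)<.0165))
    def sc(cx,cy,t):
        P=np.c_[X+cx,Y+cy,np.full(X.shape,ztop)];c_=(P-cam)@w['pose'][:3,:3];n=c_[:,:2]/c_[:,2:]
        n=n*(1+w['k1']*(n**2).sum(1))[:,None];K=w['K'];u=(n[:,0]*K[0,0]+K[0,2]).astype('float32');v=(n[:,1]*K[1,1]+K[1,2]).astype('float32')
        I=cv2.remap(g.astype('float32'),u[None],v[None],cv2.INTER_LINEAR)[0]
        I=np.minimum(I,170)
        k=thick/(cam[2]-ztop);Xb=X-(cam[0]-cx-X)*k;Yb=Y-(cam[1]-cy-Y)*k
        c,s=np.cos(np.radians(t)),np.sin(np.radians(t))
        top=cross(c*X+s*Y,-s*X+c*Y);bot=cross(c*Xb+s*Yb,-s*Xb+c*Yb);r=np.hypot(X,Y)
        br=(r<.0255)&~top;dk=top&bot
        return I[br].mean()-.6*I[dk].mean()-.4*I[(r>.0275)&(r<.031)].mean()
    best=(-1e9,)
    st=rng/3
    for dx in np.arange(-rng,rng+1e-6,st):
        for dy in np.arange(-rng,rng+1e-6,st):
            for t in range(0,90,10):
                q=sc(x0+dx,y0+dy,t)
                if q>best[0]:best=(q,x0+dx,y0+dy,t)
    r=minimize(lambda p:-sc(x0+p[0]/1e3,y0+p[1]/1e3,p[2]),[(best[1]-x0)*1e3,(best[2]-y0)*1e3,best[3]],method='Nelder-Mead',options=dict(initial_simplex=None,xatol=.05,fatol=.01))
    x,y,t=x0+r.x[0]/1e3,y0+r.x[1]/1e3,r.x[2]%90
    print('fit',round(x,4),round(y,4),'ang',round(t,1),'score',-r.fun,'profile',[round(sc(x,y,t+d)) for d in(-20,-10,-5,0,5,10,20)])
    return x,y,t
E
python3 - <<'E'
from h import *
w=snap('wrist','w8.png')
x,y,t=fit(w,.475,.0235)
to((x,y,.006),-45)
E
```

```text
fit 0.475 0.0235 ang 33.3 score 67.57477569580078 profile [58, 65, 67, 68, 66, 63, 55]
t 9.67 tcp [0.4767 0.0248 0.0918] [-1.7984e+02 -9.0000e-02 -4.5050e+01] F [-0.6  0.4 -0.2] open 0.0878
shift [-0.04  0.24  8.58] turn [-0.2 -0.1 -0. ]
```

>>> {"name": "send_rows", "arguments": {
  "plan": [
    [[-0.1, 0.4, 3.5, 0, 0, 0], [-0.1, 0.4, 6.5, 0, 0, 0], [-0.1, 0.4, 8.6, 0, 0, 0], [-0.1, 0.4, 8.6, 0, 0, 0]]
  ]
}}

```text
clock: 10.05
tool_pos: [0.4706, 0.0218, 0.002]
orientation: [179.9, 0.1, -45.1]
force: [-1.2, 0.2, -0.4]
opening: 0.0874
gripper_force: 0.0
```

>>> {"name": "send_rows", "arguments": {
  "plan": [
    [[0, 0, 0, 0, 0, 0], [0, 0, 0, 0, 0, 0], [0, 0, 0, 0, 0, 0], [0, 0, 0, 0, 0, 0], [0, 0, 0, 0, 0, 0], [0, 0, 0, 0, 0, 0], [0, 0, 0, 0, 0, 0], [0, 0, 0, 0, 0, 0]]
  ],
  "fingers": 0
}}

```text
clock: 10.72
tool_pos: [0.4715, 0.0219, 0.0046]
orientation: [-179.9, -0.0, -45.1]
force: [-1.3, 0.8, 6.9]
opening: 0.0509
gripper_force: 30.0
```

```bash
cat >> h.py <<'E'
def held(w,z):
    """far/near edge rows of held disc against prediction -> disc offset along tool x"""
    o=ctrl.get_obs();T=np.eye(4);T[:3,:3]=R.from_euler('xyz',o['orientation'],degrees=True).as_matrix();T[:3,3]=o['tool_pos']
    for x in(-26,26):print(x,proj(w,(T@[x/1000,0,-z,1])[:3]).round(1))
    disc(w,322,225,70)
E
python3 - <<'E'
from h import *
w=snap('wrist');held(w,.006)
to((.628,.212,.2),-35)
E
```

```text
-26 [322.4 295.1]
26 [322.4 190.7]
blob [ 267  186  111   60 4081] [321.8 216.3]
blob [ 263  250  176   24 2174] [367.3 262. ]
blob [ 282  277  107   31 2129] [345.  290.3]
t 10.77 tcp [0.4715 0.0219 0.0046] [-1.7994e+02 -3.0000e-02 -4.5080e+01] F [-0.8  0.9  6. ] open 0.0508
shift [ -2.41 -24.53 -19.51] turn [ -0.1  -0.  -10.1]
```

>>> {"name": "send_rows", "arguments": {
  "plan": [
    [[0, 0, -3, 0, 0, 0], [-0.5, -1, -6.5, 0, 0, 0], [-1.5, -4, -9.5, 0, 0, 0], [-2.8, -7, -12, 0, 0, -2], [-4, -10.5, -14, 0, 0, -4], [-5.4, -14, -15.5, 0, 0, -6], [-6.8, -17.5, -17, 0, 0, -6.5], [-8, -20.7, -18.5, 0, 0, -6.5]]
  ]
}}

```text
clock: 11.43
tool_pos: [0.5613, 0.2263, 0.1899]
orientation: [-180.0, 0.0, -38.5]
force: [0.0, -0.7, -2.2]
opening: 0.0509
gripper_force: 30.0
```

>>> {"name": "send_rows", "arguments": {
  "plan": [
    [[-1.3, -3, 0, 0, 0, 0], [-1.3, -3, 0, 0, 0, 0], [-1.3, -3, 0, 0, 0, 0], [-1.3, -3, 0, 0, 0, 0]]
  ]
}}

```text
clock: 11.77
tool_pos: [0.5689, 0.2555, 0.1879]
orientation: [179.9, 0.0, -38.6]
force: [-1.1, -1.2, -1.8]
opening: 0.0507
gripper_force: 30.0
```

```bash
cat >> h.py <<'E'
def hfit(w,off):
    """fit held disc, top face off above the TCP; gives its place in the tool frame"""
    o=ctrl.get_obs();p=o['tool_pos'];y=o['orientation'][2]
    x_,y_,t=fit(w,p[0],p[1],ztop=p[2]+off,rng=.006)
    print('held in tool mm',R.from_euler('xyz',o['orientation'],degrees=True).inv().apply([x_-p[0],y_-p[1],0])*1e3)
def fitseat(w,z):
    return fit(w,.6285,.212,ztop=z)
E
python3 - <<'E'
from h import *
w=snap('wrist','w9.png')
to((.6285,.212,.19),-38.5)
hfit(w,.0074);fitseat(w,.103);held(w,.0074)
g=cv2.cvtColor(w['img'],cv2.COLOR_RGB2GRAY)
print(proj(w,(.6285,.212,.143)));u,v=proj(w,(.6285,.212,.133)).round().astype(int)
print(g[v-24:v+25:3,u-30:u+31:3])
E
```

```text
t 11.82 tcp [0.569  0.2551 0.1882] [ 1.799e+02  3.000e-02 -3.862e+01] F [ 0.3 -0.4 -1.8] open 0.0506
shift [ 7.34 -0.35 -0.18] turn [ 0.1  0.  -0.1]
fit 0.5696 0.2552 ang 40.3 score 52.21855545043945 profile [44, 49, 51, 52, 49, 45, 39]
held in tool mm [ 0.43195113 -0.53254515 -0.00116101]
fit 0.6329 0.2151 ang 45.2 score 12.938091278076172 profile [13, 13, 13, 13, 12, 11, 10]
-26 [323.4 296.4]
26 [323.5 190.9]
blob [290 263  45   9 153] [313.5 266.9]
blob [283 278  79  17 891] [322.2 284.2]
[316.85305967  84.78274707]
[[189 247 246 246 246 246 247 247 246 247 247 247 254 157 214 243 246 247
  211 247 247]
 [248 246 246 246 247 247 247 247 247 247 247 248 252 160 216 247 246 246
  247 230 247]
 [245 245 245 246 246 246 246 244 246 246 243 206 179 170 223 247 246 247
  247 247 246]
 [246 246 246 246 246 247 246 244 246 247 248 207 168 173 247 247 246 247
  247 246 228]
 [222 224 244 247 246 208 232 245 246 247 248 211 160 187 247 246 246 247
  247 247 246]
 [149 159 146 167 178 201 210 208 248 252 222 195 150 237 246 247 246 247
  247 247 246]
 [213 173 124 129 135 134 159 204 190 104
[... 238 characters left out ...]
6 246 247 219 233 145 106 117 155 145 125 136 162 157 151 181
  247 247 247]
 [246 242 246 246 246 246 247 214 224 100 115 120 111 106 114 142 168 191
  247 247 247]
 [246 241 200 213 242 246 246 246 247 244 101 106 249 250 253 255 140 253
  247 247 247]
 [246 246 246 247 246 246 243 247 246 247 213 202 200 220 219 211 203 253
  248 252 212]
 [247 246 246 246 247 248 157 203 246 247 235 201 240 194 158 155 155 151
  152 142 143]
 [215 244 239 241 204 176 123 203 203 205 194 230 207 213 193 192 195 157
  156 153 150]
 [241 204 199 203 204 143 119 204 202 200 203 204 203 207 206 205 202 181
  176 170 170]
 [239 200 195 200 189 138 114 205 199 195 195 199 203 204 206 206 201 203
  203 196 179]]
```

>>> {"name": "send_rows", "arguments": {
  "plan": [
    [[3.5, -0.3, 0, 0, 0, 0], [7.3, -0.3, 0, 0, 0, 0], [7.3, -0.3, 1, 0, 0, 0], [7.3, -0.3, 2, 0, 0, 0], [7.3, -0.3, 3, 0, 0, 0], [7.3, -0.3, 3.6, 0, 0, 0], [7.3, -0.3, 4, 0, 0, 0], [7.3, -0.3, 4, 0, 0, 0]]
  ]
}}

```text
clock: 12.48
tool_pos: [0.6276, 0.2129, 0.1479]
orientation: [179.9, 0.0, -38.6]
force: [-0.2, -0.5, -1.4]
opening: 0.05
gripper_force: 30.0
```

>>> {"name": "send_rows", "arguments": {
  "plan": [
    [[0, 0, 0.4, 0, 0, 0], [0, 0, 0.8, 0, 0, 0], [0, 0, 1.2, 0, 0, 0], [0, 0, 1.6, 0, 0, 0], [0, 0, 2, 0, 0, 0], [0, 0, 2, 0, 0, 0]]
  ]
}}

```text
clock: 12.98
tool_pos: [0.6281, 0.2126, 0.1278]
orientation: [179.9, 0.0, -38.6]
force: [-0.2, -0.2, -2.1]
opening: 0.0507
gripper_force: 30.0
```

```bash
python3 - <<'E'
from h import *
to((.6285,.212,.107),-38.5)
print(ctrl.get_obs()['moment'])
E
```

```text
t 12.98 tcp [0.6281 0.2126 0.1278] [ 1.7992e+02  4.0000e-02 -3.8610e+01] F [-0.2 -0.2 -2.1] open 0.0507
shift [0.07 0.02 2.08] turn [ 0.1  0.  -0.1]
[-0.0034033   0.0913641  -0.05416858]
```

The force is still the weight alone (-2.1 N) with the disc below the rib's top, so the slots dropped straight over.

>>> {"name": "send_rows", "arguments": {
  "plan": [
    [[0, 0, 0.5, 0, 0, 0], [0, 0, 1, 0, 0, 0], [0, 0, 1.5, 0, 0, 0], [0, 0, 1.9, 0, 0, 0], [0, 0, 2.2, 0, 0, 0], [0, 0, 2.5, 0, 0, 0], [0, 0, 2.7, 0, 0, 0], [0, 0, 2.7, 0, 0, 0]]
  ]
}}

```text
clock: 13.65
tool_pos: [0.6286, 0.2127, 0.1016]
orientation: [180.0, 0.0, -38.6]
force: [-1.3, -0.3, -0.5]
opening: 0.0504
gripper_force: 30.0
```

>>> {"name": "send_rows", "arguments": {
  "plan": [
    [[0, 0, 0.1, 0, 0, 0], [0, 0, 0.2, 0, 0, 0], [0, 0, 0.2, 0, 0, 0]]
  ]
}}

```text
clock: 13.9
tool_pos: [0.6288, 0.2128, 0.1001]
orientation: [-180.0, -0.0, -38.6]
force: [0.5, -0.2, -0.6]
opening: 0.0504
gripper_force: 30.0
```

>>> {"name": "send_rows", "arguments": {
  "plan": [
    [[0, 0, 0.1, 0, 0, 0], [0, 0, 0.1, 0, 0, 0]]
  ]
}}

```text
clock: 14.07
tool_pos: [0.6288, 0.2128, 0.0991]
orientation: [-180.0, -0.0, -38.6]
force: [-0.1, 0.0, 0.7]
opening: 0.0508
gripper_force: 30.0
```

>>> {"name": "send_rows", "arguments": {
  "plan": [
    [[0, 0, 0, 0, 0, 0], [0, 0, 0, 0, 0, 0], [0, 0, 0, 0, 0, 0], [0, 0, 0, 0, 0, 0]]
  ],
  "fingers": 0.9
}}

```text
clock: 14.4
tool_pos: [0.6287, 0.2128, 0.0991]
orientation: [-180.0, -0.0, -38.6]
force: [-0.2, -0.4, -0.3]
opening: 0.0716
gripper_force: 0.0
```

>>> {"name": "send_rows", "arguments": {
  "plan": [
    [[0, 0, -2, 0, 0, 0], [0, 0, -5, 0, 0, 0], [0, 0, -8, 0, 0, 0], [-2, 0, -11, 0, 0, 0], [-5, 0, -11, 0, 0, 0], [-8, 0, -11, 0, 0, 0], [-8, 0, -11, 0, 0, 0], [-8, 0, -11, 0, 0, 0]]
  ]
}}

```text
clock: 15.07
tool_pos: [0.5653, 0.2637, 0.2097]
orientation: [-179.9, -0.0, -38.5]
force: [-0.2, 0.3, -0.2]
opening: 0.079
gripper_force: 0.0
```

```bash
python3 - <<'E'
from h import *
to((.6285,.212,.2),-38.5)
w=snap('wrist','wA.png');s=snap('scene','sA.png')
a=cv2.imread('pics/wA.png');b=cv2.imread('pics/sA.png')
u,v=proj(w,(.609,.3,.1)).astype(int);print(u,v,proj(w,(.6285,.212,.1)))
for z in(.066,.079,.094):print(z,proj(s,(.611,.305,z)),proj(w,(.611,.305,z)))
A=cv2.resize(a[10:250,170:410],(480,480),interpolation=cv2.INTER_CUBIC)
B=cv2.resize(b[165:235,275:345],(320,320),interpolation=cv2.INTER_CUBIC)
B=cv2.copyMakeBorder(B,0,160,0,0,cv2.BORDER_CONSTANT)
cv2.imwrite('pics/mA.png',cv2.hconcat([A,B]))
E
```

```text
t 15.07 tcp [0.5653 0.2637 0.2097] [-1.7994e+02 -1.0000e-02 -3.8470e+01] F [-0.2  0.3 -0.2] open 0.079
shift [8.17 0.11 0.97] turn [-0.1 -0.   0. ]
250 172 [324.33354076  78.10839849]
0.066 [294.27178232 192.92207583] [252.89129484 166.59867359]
0.079 [294.04479381 188.93784542] [249.89518346 169.35335636]
0.094 [293.77911546 184.27345565] [246.10464912 172.84104248]
```

View pics/mA.png

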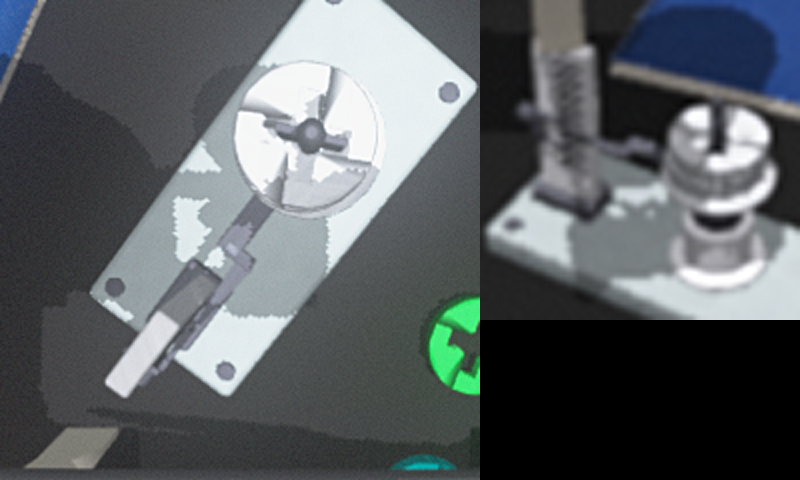

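The picture shows both weights lying flat on the spindle with the rib through the slots. The clip's knob is at the upright's left, about (285,190) in the scene view. I'll read the pointer and clip height numerically.

```bash
python3 - <<'E'
from h import *
a,c,b=[cv2.cvtColor(cv2.imread('pics/'+n),cv2.COLOR_BGR2GRAY) for n in('scene.png','s7.png','sA.png')]
np.set_printoptions(linewidth=250)
for g in(a,b):print('cols 280..312 rows 180..200');print(g[180:201,280:313])
E
```

```text
cols 280..312 rows 180..200
[[ 35  35  35  35  35  35  69 124 160 164 155 130  89  85  98  99 116 143 142 112  68  36  40  88 138 150 163 164 155 148 133 131 118]
 [ 34  34  34  33  33  35  64 117 158 163 146 109  82  92  97  93 122 153 148 114  71  36  34  59  89  98 115 133 145 153 150 151 148]
 [ 35  35  35  34  32  35  61 117 158 165 155 130 101  95  89 102 137 157 152 118  81  42  31  35  41  44  57  72  83  96 115 131 138]
 [ 34  34  35  35  33  34  60 115 158 166 160 137  97  82  83  91 111 138 151 120  85  44  31  32  31  32  34  36  37  43  59  73  81]
 [ 35  36  34  34  33  32  54 110 157 164 156 134 101  81  85  96 113 138 152 121  82  42  32  35  33  34  34  32  31  32  32  37  36]
 [ 35  34  34  34  32  31  48 103 157 165 160 142 107  73  87 108 124 150 157 124  88  45  33  33  35  36  35  33  34  33  34  32  31]
 [ 34  35  35  35  38  36  48 103 158 166 160 146 108  73  86  95 106 141 156 132 100  51  31  35  34  35  34  35  36  34  35  34  33]
 [ 34  34  36  48  66  65  65 108 155 166 157 136 106  83  91  95 116 149 154 129 105  53  30  33  35  35  33  32  34  33  33  
[... 3927 characters left out ...]
 63  90  92  71  53  44]
 [ 35  36  34  36  35  34  34  50  83 109 114  99  89  71  60  66  73  76  81  88  99  99  90  85  74  66  70  94 110 114 104 101  94]
 [ 34  37  36  35  34  33  37  56  95 124 130 104  80  62  61  76  85  95 108 111 105  93  95 102  98  95  97  99  99 106 107 107  99]
 [ 35  35  35  33  35  35  36  56  95 126 129 118 104  80  74  79  80  96 114 120 112  98  87  86  90  90  91  77  59  62  70  75  75]
 [ 35  36  35  35  36  35  33  51 100 143 144 130 121  85  68  75  81  91 108 117 115 114 108 100  87  74  66  47  25  22  31  38  44]
 [ 35  35  35  36  36  34  31  48 102 153 158 141 111  74  64  78  85  99 112 117 115 117 120 119 112 105  94  71  45  28  18  16  21]]
```

>>> {"name": "send_rows", "arguments": {
  "plan": [
    [[-2, 0.4, 0, 0, 0, 6], [-5, 1, 1, 0, 0, 13], [-8, 1.6, 3, 0, 0, 20], [-11, 2.2, 5, 0, 0, 27], [-12.8, 2.7, 7, 0, 0, 34], [-12.8, 2.7, 9, 0, 0, 39.4], [-12.8, 2.7, 9, 0, 0, 39.4], [-12.8, 2.7, 9, 0, 0, 39.4]]
  ]
}}

```text
clock: 15.83
tool_pos: [0.4496, 0.3207, 0.1183]
orientation: [179.9, -0.1, -77.8]
force: [0.8, 0.2, 0.4]
opening: 0.0788
gripper_force: 0.0
```

>>> {"name": "send_rows", "arguments": {
  "plan": [
    [[0, 0, 0, 0, 0, 0], [0, 0, 0, 0, 0, 0], [0, 0, 0, 0, 0, 0]]
  ]
}}

```text
clock: 16.08
tool_pos: [0.4503, 0.3216, 0.12]
orientation: [-179.9, 0.1, -78.0]
force: [0.0, -0.1, 0.2]
opening: 0.0787
gripper_force: 0.0
```

```bash
python3 - <<'E'
from h import *
w=snap('wrist','wB.png');to((.449,.3216,.118),-78)
np.save('wBpose.npy',w['pose'])
yd=np.array([-.2116,.9774]);ax=np.array([.6285,.212])
for d in(.03,.06,.08,.095):print(d,proj(w,(*(ax+d*yd),.078)).round(),proj(w,(*(ax+d*yd-.017*np.array([.9774,.2116])),.078)).round(),proj(w,(*(ax+d*yd),.13)).round())
print(proj(w,(*ax,.1)))
g=cv2.cvtColor(w['img'],cv2.COLOR_RGB2GRAY)
u,v=proj(w,(*(ax+.08*yd),.078)).astype(int)
for r in range(max(v-45,0),v+35,2):print(r,''.join('@%#*+=-:. '[9-min(9,int(x)//26)] for x in g[r,max(u-60,0):u+75]))
print(max(u-60,0))
E
```

```text
t 16.13 tcp [0.4501 0.3215 0.1199] [-1.7993e+02  5.0000e-02 -7.7990e+01] F [ 1.  -0.7  0.1] open 0.0786
shift [-0.03  0.11  0.19] turn [-0.1  0.1  0. ]
0.03 [49. 16.] [77. 14.] [-32.  -6.]
0.06 [56. 71.] [83. 69.] [-24.  64.]
0.08 [ 60. 106.] [ 87. 105.] [-17. 110.]
0.095 [ 64. 132.] [ 91. 132.] [-12. 143.]
[ 14.44393174 -54.22654837]
61 --------------------------------------------------=====+++++++++++======+===++==%@**************@%%%%%%%%@%%%%%%%%%%%%%%%%%%%%%%@%%%@%%
63 --------------------------------------------------------=----=++++++++++++++++==%@%%%************#%%%%%%%%%%%%%%%%%%%%%%%%%%%%%%%%%@%%%
65 ------------------------------------------------------------=#%@%%*+++++++++++=-%%%%%************#@%%%%%%%%%%%%%%%%%%%%%%%%%%%%%%%%%%%%
67 -------------------------------------------------------------#%%%%#+++++++++++=-#@%%#************#@@%%%%%%%%%%%%%%%%%%%%%%%@%%%%@%%%@%%
69 -------------------------------------------------------------*%%%%%+++++++++++=-*@@%#*************#***@@%%@@%%%%%%%%%%%%%%%%%%@%%@@@%%%
71 -------------------:-----------------------------------------+#%%
[... 4118 characters left out ...]
31 @@#**********+**+-::-====-::-****-::+***=::-===-::-===-::+++=::-+*+-::==+=+++=:::-==::-==-:-+++=:-======::====+++*+++*++*+++++++++++==-
133 @@%**************=::-=====::-++++-::-**++:::===+-::====::-===:::===-::=*+=++++-::===-::=====++++-:======-:-==++****+****+++++++++++++=-
135 @@%*++******+****=-::====-:::-====:::***+-::=**+-::+**+-::+++=::-===-=+*++=+++-:-===-::-===+++++=--====+====++++++++++**+++++++++++++=-
137 @@%+=+************-::-====-::-====-::=+++=::=+**+::-***++++**+-:-====+***+++++=--====-:-==+*++++=--========++++++++++*+++*+++++++++++=-
139 @@%++*+**+***+++**=::-===+=:::====-::-====-=+*+*+-::**++**+**+-::++++*+*++=+++=::-=======+++++++=--========+++++++++*+++++*+++++++++++=
0
```

```bash
python3 - <<'E'
from h import *
g=cv2.imread('pics/wB.png',0)
for r in range(124,206,2):print(r,''.join('@%#*+=-:. '[9-min(9,int(x)//26)] for x in g[r,0:135]))
E
```

```text
124 #**+***********+-::+++*+-::=====:::====-::====-::-+**-::=**=::-===::-====+++-:::-+-::-==-:-+++=--=-:-=-::=+*+++*+++++++*++++++++++++=--
126 %#**************-::=****=::-****-::-===-:::====::-***=::=***:::===-::===-+++=:::-+=-::==-::=+++----:-==::=+++++++*++++++++++++++++++=--
128 @%*******+******=::-****+:.:****=::-====-::====:::-===:.-+++=::=+*=::-===++++-::-==-::=*+::=+++=---::==-:=**++++++++++++++++++++++++=--
130 @@#**************-::-====:::-+**+:::++++=::-===-::-===-.:+**+::=+*+-:-==+=+++-:::-=-::=*+-:=+++=:---:==-:-====+++*++*+++**++++++++++==-
132 @@%*************+-::-====-::-+***-::=***=::-===+::-===-:.-===::-++=-::=++=+++=:::-==::-=====+++=--======::-==++++*++++*+*++++++++++++=-
134 @@%*******+**++**=::-=====:::====-::-***+-::==++-::====-::===-::===-.:=*+=++++-:-===-::====+++++=:-====+=-==+++++++++++++++++++++++++=-
136 @@#+=+**+***++***+-::=====-::-====:::+**+-::=**+=::=**+=--+**=::-=====++++=+++=--===-::-==++=+++=--=========+++++++++++++*+++++++++++=-
138 @@%+++***+++++++**-:::===+=::-====-::-====::=+**+-:-******+**+-::====++*++=+++=::-========++++++=--========+++++++++
[... 3939 characters left out ...]

196 ------------------------------------------------------------------:::::::::::::::::::::::::.:::::::::::::::::::::::::::::::::::::::::::
198 ::----------------------------------------------------------------:::::::::.::::::::::::.:::::::::::::::::::::::::::::.::::::.::.::::::
200 :-----------------------------------------------------------------::::::::::::::::::::::::::..:.::.:::.::.::::::..:::::::::::::::::::::
202 ---------------------------------------------------------------:::.::::::::::::::::::::::::::.:::::::::::.:.::::::::::::::.:::::::.::::
204 ----------==+++**###%%%%@@*++++++++===-------------------------::::::::::::::::::::::::::::::::::.::::::::::::::::.:::::.:::::::::::.:.
```

The side view shows the two prongs at u ≈ 75 and 92.5, with the pointer tip at u ≈ 81.5. The tip is therefore inside the gap, about 2 mm above its middle. The release height says the same: the pan has sunk about 17.5 mm, against a mark 18–31 ± 7 mm down. A third weight would push the tip out, so I'm handing in.

```bash
python3 -c "
from plant import ctrl
print(ctrl.close_job())"
```

```text
the job is handed in; nothing more can be done
None
```

I handed the job in with two weights seated flat on the spindle and the pointer tip between the clip's prongs, about 2 mm above the middle by my reading of the wrist image; the other two weights were left lying on the worktop, and the hand-in returned no verdict.

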